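Put the pressure-cooker spares back in their box

ROBOT

A 6-joint arm with a two-finger parallel gripper is mounted at the origin on the work surface. World frame = base frame: x ahead of the robot, y to its left, z up, the work surface at z = 0. Lengths are in m, angles in rad, forces in N, time in s.
With the tool pointing down it reaches from about 0.4 to 0.825 m from the base axis. Payload 7 kg.
Tool frame: the origin (TCP) lies at the very end of the fingers, on their centre line; the grasp point (between the pads) lies arm.hold_point_z behind it (arm.hold_point_z is the distance from the TCP to the grasp point, in m); z points along the fingers, y is the line along which they close (so a half turn about z gives the same grasp; the last joint's range is limited). The gripper opens to 88 mm and grips with 3 to 60 N. Pads are 19 mm wide; open, the fingers measure 130 mm over their backs; the gripper's body (78 mm by 193 mm) begins 47 mm behind the grasp point.
Start: joints at [1.487, 0.359, 0.012, 0, -1.224, -0.288], TCP at [0.245, 0.629, 0.227] pointing down, gripper open.
Joint ranges: [-3.07, 3.07], [-1.43, 2.12], [-1.02, 1.25], [-3.03, 1.67], [-3.05, -0], [-3.03, 3.03]. Speed limits (rad/s): [2.39, 2.39, 3.01, 3.14, 3.14, 3.14].

INTERFACE

Orientations are given as [roll, pitch, yaw] about the fixed x, y, z axes, in that order (R = Rz(yaw) Ry(pitch) Rx(roll)).
In Python, from station import arm gives the robot as it stands.
- The arm moves only by the tool pendant, called after "Emit:" as name([rows], argument=value, ...), one row to a line, values as JSON. Schema: {"type":"object","properties":{"increments":{"type":"string"},"clamp_n":{"type":"number"},"only":{"type":"string"},"quiet":{"type":"boolean"},"lines":{"type":"string"}},"required":["increments"],"additionalProperties":false}. increments is a string of 1 to 20 rows, parted by a bar, with the numbers parted by commas; each row has 5 numbers: the finger opening in m, then dx, dy, dz in fractions of the full range, 1 being 1000 mm, then a turn about the tool's z in shares of 2 rad (1.0 is 2 rad); each row is the pose to reach, as a shift and turn from the pose commanded when the call began, along the tool's axes at that moment; what a row does not reach only later rows make up. A row lasts 1/12 s, in which the tool goes at most 0.0417 m and 0.125 rad, less where a joint would pass 70% of its speed; a pose out of reach is approached as far as the arm can. The fingers move at their own pace and stop on an object; clamp_n is the grip in N (left out, the last holds). Time passes only in rows, so rows that do not move let the fingers close. The tool returns the time, the measured TCP pose, the force, the opening and the grip force at its end. only (a regular expression) keeps the lines of the reply that match it, lines (a string "A,B") keeps lines A to B, and quiet returns only ok. Input that does not fit is refused with a message, and nothing moves.
- arm.get_state(): the state, without advancing time (a new reading comes with each control period).
- arm.grab_frame(name): name is "scene" or "top" or "wrist"; returns the picture (480x640x3 uint8, red, green, blue); there is no depth.
- arm.camera_params(name): a dict with "fx", "fy", "cx", "cy" (pixels), "T" (4x4, takes a point from camera to world coordinates); the wrist camera has in their place "hand_eye" (4x4, takes a point from camera to tool coordinates, whose origin is the TCP and whose axes are the flange's). Camera axes: x right, y down, z forward; pixel columns grow to the right and rows downward; lengths in m; the calibration is good to about 2 mm. The wrist camera is an equidistant fisheye: a pixel r from the principal point sees the ray r / f radians off the axis. A picture is of the moment at which its call begins: read the wrist's pose just before it. camera_params takes no time and is no camera call.
- arm.job_done(): hands the job in; it is judged then, once.
The state is a dict: "t": time; "q": joint angles; "qd": joint speeds; "joint_efforts": joint torques, N m; "eef_pos": TCP position; "ee_rot": TCP orientation; "force": force on the tool from outside, world axes, zero at the start; "moment": the same for the moment, N m; "width": finger opening in m; "gripper_force": force on a finger pad.
Only numpy, scipy, OpenCV 4.12 (cv2) and the standard library are available. Lean on these libraries where they do the work, as an engineer would, in place of code of your own. Each camera call takes 0.05 s, during which the arm holds its last target. There are 200 camera calls.

TASK

Gather the pressure cooker's four spares into the open yellow spares box: the two small flat gasket rings lying on the shelf go flat over the upright post, the larger one below the smaller, the waisted whistle weight standing upright in the round cup, and the short black side handle lying bottom-down in the long steel trough. The tall thin-walled jar collar, the plain aluminium jar stopper and the steel katori do not belong in the box: leave them where they are.

Things in the scene. Friction and masses are not known exactly. Their poses are not given: they have to be found in the camera images.
- large_gasket: The larger flat gasket ring, stiff black rubber: outer diameter 60 mm, hole 34 mm, 14 mm high, about 40 g. Lies flat on the shelf. Origin at the centre of its underside, z up.
- small_gasket: The smaller flat gasket ring, stiff black rubber: outer diameter 46 mm, hole 28 mm, 14 mm high, about 25 g. Lies flat. Origin at the centre of its underside, z up.
- whistle_weight: Turned aluminium whistle weight standing upright, 46 mm high: round base of 30 mm diameter up to 26 mm, then a waist of 18 mm diameter and a knob of 24 mm diameter at the top. About 80 g. Origin at the centre of its underside, z up.
- side_handle: Short side handle lying on the shelf, 84 mm long along its x, 20 mm wide along its y, 22 mm high: a black plastic bar with a narrower steel end (last 18 mm, 14 mm wide) at +x. About 60 g. Origin on the underside at mid-length, z up; its underside and top are alike flat faces, it already lies bottom-down.
- ring_post: Steel ring holder fixed in the yellow box: round foot of 62 mm diameter, 12 mm high, with an upright post of 12 mm diameter in its middle, its top 60 mm above the foot's underside. Rings lie on the foot. Origin at the centre of the underside, 4 mm above the shelf; x across the box, y along the row. The three inserts stand in a row 110 mm apart, in any order.
- weight_cup: Low round steel cup fixed in the yellow box: 62 mm outside, 52 mm inside diameter, rim 16 mm and inner floor 6 mm above its underside. Origin at the centre of the underside, 4 mm above the shelf; x across the box, y along the row. The fixed yellow box is 150 mm across and 340 mm along the row, walls 20 mm high, centred on the middle insert.
- handle_trough: Long steel trough fixed in the yellow box: 118 mm along its x by 52 mm along its y outside, 14 mm high; inside 110 by 44 mm, floor 4 mm above its underside. Origin at the centre of the underside, 4 mm above the shelf; its x (long side) is across the box, its y along the row of inserts.
- jar_collar: Look-alike to leave alone: a tall thin-walled black rubber collar, outer diameter 56 mm, hole 44 mm, 28 mm high. Origin at the centre of its underside.
- jar_stopper: Look-alike to leave alone: a plain squat aluminium jar stopper, no waist, 44 mm diameter at the base tapering to 38 mm at the top, 30 mm high. Origin at the centre of its underside.
- katori: Bystander to leave alone: an empty small steel bowl, 72 mm across the rim, 32 mm high. Origin at the centre of its underside.

How it is judged:
At the end, for the whole second after the job is handed in: Large gasket flat on the post's foot (within 14 mm of centre), small one flat on it (12 mm); weight upright on the cup floor (15 mm); handle on the trough floor, bottom-down (18 mm along, 15 mm across, 0.35 rad); all at rest; collar, stopper, katori within 20 mm of their start (horizontal distance between large_gasket and ring_post below 0.014 m and z of large_gasket in the frame of ring_post between 0.008 and 0.016 m and angle between each of large_gasket, side_handle's own z axis and vertical below 0.12 rad and horizontal distance between small_gasket and ring_post below 0.012 m and z of small_gasket in the frame of ring_post between 0.022 and 0.031 m and angle between small_gasket's own z axis and vertical below 0.15 rad and horizontal distance between whistle_weight and weight_cup below 0.015 m and z of whistle_weight in the frame of weight_cup between 0.003 and 0.009 m and angle between whistle_weight's own z axis and vertical below 0.1 rad and x of side_handle in the frame of handle_trough between -0.018 and 0.018 m and y of side_handle in the frame of handle_trough between -0.015 and 0.015 m and z of side_handle in the frame of handle_trough between 0.001 and 0.008 m and angle between the x axis of side_handle and the x axis of handle_trough, either way round below 0.35 rad and linear speed of each of large_gasket, small_gasket, whistle_weight, side_handle below 0.02 m/s and angular speed of each of large_gasket, small_gasket, whistle_weight, side_handle below 0.3 rad/s and distance of each of jar_collar, jar_stopper, katori from where it was at the start of the episode below 0.02 m); the robot touches nothing.
It fails at once if the jar collar is moved more than 30 mm (distance of jar_collar from where it was at the start of the episode above 0.03 m).
It fails at once if the jar stopper is moved more than 30 mm (distance of jar_stopper from where it was at the start of the episode above 0.03 m).
It fails at once if the katori is moved more than 30 mm (distance of katori from where it was at the start of the episode above 0.03 m).
It also fails if it takes over 109 s, if anything falls off the work surface, if the arm or the gripper's body presses on something with over 40 N, if the wrist force passes 120 N, or if a joint passes its speed limit or range.

## Working session

There is one attempt and no reset: what is moved stays moved. The work goes in short steps, Python scripts to look and compute and a tool call to move; the robot and the scene stay as the last step left them, time stands still between calls to the robot, and variables do not carry over. Pictures are saved under pics/ and viewed, at most 18 in all, crops included, and the job is handed in when it is done.

```bash
ls; mkdir -p pics; python3 - <<'E'
from station import arm
import cv2
print(arm.get_state(), arm.hold_point_z)
for n in("scene","top","wrist"):
    print(n,arm.camera_params(n)); cv2.imwrite(f"pics/{n}0.png",arm.grab_frame(n)[:,:,::-1])
E
```

```text
pics
station.py
{'t': 0.0, 'q': array([ 1.48710905e+00,  3.59410841e-01,  1.10614081e-02, -3.51990083e-04,
       -1.22412357e+00, -2.88087083e-01]), 'qd': array([ 0.00245181, -0.00032652,  0.00198203,  0.00053476, -0.0004734 ,
       -0.00091416]), 'joint_efforts': array([-2.05123561e-04, -5.82707798e+01,  2.93053526e+01,  6.99675679e+00,
        6.88621847e-03, -1.91535955e-04]), 'eef_pos': array([0.24506098, 0.62840923, 0.22560799]), 'ee_rot': array([ 3.13989105e+00, -1.59166925e-04, -3.71894100e-01]), 'force': array([ 0.04887552,  0.16591003, -1.00444657]), 'moment': array([ 0.01643193,  0.00802892, -0.01685694]), 'gripper_force': 0.0, 'width': 0.08782806822381763} 0.0188
scene {'fx': 493.66860420508254, 'fy': 493.66860420508254, 'cx': 321.0326882310497, 'cy': 234.68208792339314, 'T': array([[-0.11076323,  0.56278256, -0.81915035,  1.26665441],
       [ 0.99384108,  0.05992011, -0.09321738,  0.09163508],
       [-0.00337754, -0.82443033, -0.56595337,  0.5490263 ],
       [ 0.        ,  0.        ,  0.        ,  1.        ]])}
top {'fx': 584.7502037087228, 'fy': 584.75020
[... 172 characters left out ...]
01, -2.42651968e-02,  3.46233427e-03,
         2.36733102e-04],
       [ 9.17134711e-05, -1.44958643e-01, -9.89437711e-01,
         1.43902381e+00],
       [ 0.00000000e+00,  0.00000000e+00,  0.00000000e+00,
         1.00000000e+00]])}
wrist {'fx': 371.64829954431775, 'fy': 371.64829954431775, 'cx': 325.74531315721913, 'cy': 236.01461408323783, 'hand_eye': array([[-5.42337904e-04, -9.69752762e-01, -2.44088687e-01,
         6.66771735e-02],
       [ 9.99999850e-01, -5.08609535e-04, -2.01206874e-04,
         6.61658262e-04],
       [ 7.09750882e-05, -2.44088759e-01,  9.69752893e-01,
        -1.58053272e-01],
       [ 0.00000000e+00,  0.00000000e+00,  0.00000000e+00,
         1.00000000e+00]])}
```

View pics/top0.png

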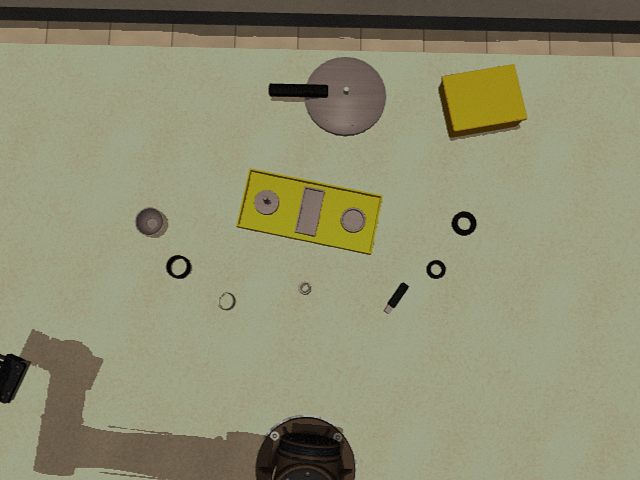

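View pics/scene0.png

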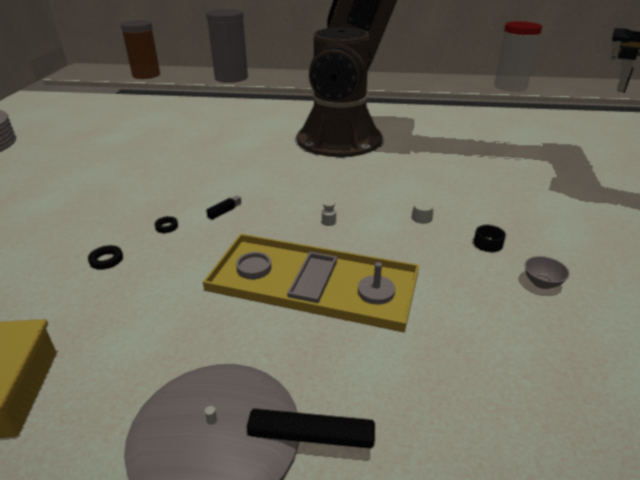

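Top view: large gasket (464,223), small gasket (436,269), handle (397,298), weight (305,288), stopper (227,301), collar (179,266), katori (151,221). In the box: post (266,202), trough (310,212), cup (353,220). The scene view confirms the layout.

```bash
cat > h.py <<'E'
from station import arm
import cv2, numpy as np
from scipy.spatial.transform import Rotation as R
def tool(s=None):
    s=s or arm.get_state(); T=np.eye(4); T[:3,:3]=R.from_euler('xyz',s['ee_rot']).as_matrix(); T[:3,3]=s['eef_pos']; return T
def ray(n,uv,Tt=None):
    p=arm.camera_params(n); d=(np.array(uv,float)-[p['cx'],p['cy']])/p['fx']
    if n=='wrist':
        r=np.hypot(*d); T=Tt@p['hand_eye']; v=np.array([*(d*np.sinc(r/np.pi)/1 if r==0 else d/r*np.sin(r)),np.cos(r)])
    else: T=p['T']; v=np.array([*d,1])
    v=T[:3,:3]@v; return T[:3,3],v/np.linalg.norm(v)
def atz(o,v,z): return (o+v*(z-o[2])/v[2])
def tri(rs):
    A=sum(np.eye(3)-np.outer(v,v) for o,v in rs); b=sum((np.eye(3)-np.outer(v,v))@o for o,v in rs)
    x=np.linalg.solve(A,b); return x,max(np.linalg.norm(np.cross(x-o,v)) for o,v in rs)
def snap(name):
    T=tool(); im=arm.grab_frame('wrist'); np.save(f'pics/{name}.npy',T); cv2.imwrite(f'pics/{name}.png',im[:,:,::-1]); return T,im
def proj(T,P):
    p=arm.camera_params('wrist'); c=np.linalg.inv(T@p['hand_eye'])@np.r_[P,1]; t=np.arctan2(np.hypot(c[0],c[1]),c[2])
    return np.array([p['cx'],p['cy']])+p['fx']*t*c[:2]/np.hypot(c[0],c[1])
def goto(P,yaw=None):
    T=tool(); d=T[:3,:3].T@(np.array(P)-T[:3,3]); t=0
    if yaw is not None:
        y=arm.get_state()['ee_rot'][2]; t=-((yaw-y+np.pi/2)%np.pi-np.pi/2)
    print('go',d.round(4),'turn',round(t,3),'q6',arm.get_state()['q'][5].round(2),'t',round(arm.get_state()['t'],1))
E
python3 - <<'E'
from h import *
t=dict(large=(464,223),small=(436,269),handle=(397,298),weight=(305,288),post=(266,202),trough=(310,212),cup=(353,220))
s=dict(large=(106,257),small=(167,224),handle=(224,207),weight=(329,213),post=(377,288),trough=(313,277),cup=(254,265))
for k in t:
    x,e=tri([ray('top',t[k]),ray('scene',s[k])]); print(k,x.round(3),round(e,4),atz(*ray('top',t[k]),.012).round(3))
E
```

```text
large [ 0.595 -0.38   0.007] 0.0003 [ 0.594 -0.378  0.012]
small [ 0.478 -0.309  0.007] 0.0001 [ 0.477 -0.308  0.012]
handle [ 0.404 -0.213  0.009] 0.0004 [ 0.404 -0.212  0.012]
weight [0.422 0.012 0.02 ] 0.0 [0.423 0.012 0.012]
post [0.635 0.114 0.012] 0.0009 [0.635 0.115 0.012]
trough [0.613 0.004 0.008] 0.0007 [0.612 0.004 0.012]
cup [ 0.595 -0.104  0.011] 0.0008 [ 0.594 -0.103  0.012]
```

```bash
python3 -c "
from h import *
goto([.6,.05,.25],-.18)"
```

```text
go [ 0.5408  0.4101 -0.0236] turn -0.192 q6 -0.29 t 0.1
```

Careful with the scale: turns go in shares of 2 rad. That gives: -0.19 rad is -0.095.

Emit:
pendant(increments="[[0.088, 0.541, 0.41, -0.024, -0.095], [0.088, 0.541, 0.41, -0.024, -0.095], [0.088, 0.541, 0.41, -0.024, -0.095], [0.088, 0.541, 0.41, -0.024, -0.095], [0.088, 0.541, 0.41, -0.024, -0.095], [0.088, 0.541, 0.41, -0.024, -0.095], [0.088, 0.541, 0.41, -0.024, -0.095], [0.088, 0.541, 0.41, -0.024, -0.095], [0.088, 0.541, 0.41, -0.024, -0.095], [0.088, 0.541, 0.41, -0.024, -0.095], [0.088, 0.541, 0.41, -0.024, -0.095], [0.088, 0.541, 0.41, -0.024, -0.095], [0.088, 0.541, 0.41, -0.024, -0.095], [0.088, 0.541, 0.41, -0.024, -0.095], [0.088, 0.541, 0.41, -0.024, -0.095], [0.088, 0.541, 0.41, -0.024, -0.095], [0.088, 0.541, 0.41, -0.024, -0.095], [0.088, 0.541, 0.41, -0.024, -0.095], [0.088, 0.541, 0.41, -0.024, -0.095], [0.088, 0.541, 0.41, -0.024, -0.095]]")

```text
refused: increments: the value is not of type 'string' (schema: type "string"). Nothing was moved.
```

Refused on format, not on reach. It needs rows parted by a bar, with the numbers parted by commas.

Emit:
pendant(increments="0.088,0.541,0.41,-0.024,-0.095 | 0.088,0.541,0.41,-0.024,-0.095 | 0.088,0.541,0.41,-0.024,-0.095 | 0.088,0.541,0.41,-0.024,-0.095 | 0.088,0.541,0.41,-0.024,-0.095 | 0.088,0.541,0.41,-0.024,-0.095 | 0.088,0.541,0.41,-0.024,-0.095 | 0.088,0.541,0.41,-0.024,-0.095 | 0.088,0.541,0.41,-0.024,-0.095 | 0.088,0.541,0.41,-0.024,-0.095 | 0.088,0.541,0.41,-0.024,-0.095 | 0.088,0.541,0.41,-0.024,-0.095 | 0.088,0.541,0.41,-0.024,-0.095 | 0.088,0.541,0.41,-0.024,-0.095 | 0.088,0.541,0.41,-0.024,-0.095 | 0.088,0.541,0.41,-0.024,-0.095 | 0.088,0.541,0.41,-0.024,-0.095 | 0.088,0.541,0.41,-0.024,-0.095 | 0.088,0.541,0.41,-0.024,-0.095 | 0.088,0.541,0.41,-0.024,-0.095")

```text
t: 1.82
eef_pos: [0.5999, 0.0506, 0.2503]
ee_rot: [3.141, 0.001, -0.182]
force: [0.6, 0.3, -0.6]
width: 0.0874
gripper_force: 0.0
```

```bash
python3 - <<'E'
from h import *
T,im=snap('w1'); goto([.56,-.2,.25],-.18)
E
```

```text
go [0.006  0.2541 0.0004] turn -0.001 q6 0.98 t 1.9
```

View pics/w1.png

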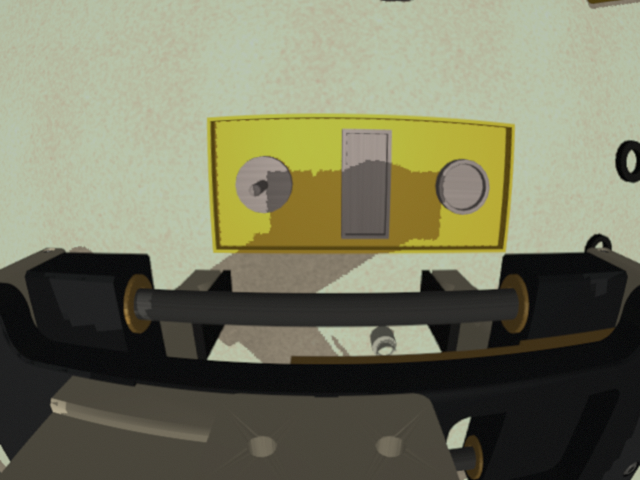

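Wrist view 1: post foot (264,185), trough (366,184), cup (462,186), weight (383,340) between the fingers.

Emit:
pendant(increments="0.088,0.006,0.254,0,0 | 0.088,0.006,0.254,0,0 | 0.088,0.006,0.254,0,0 | 0.088,0.006,0.254,0,0 | 0.088,0.006,0.254,0,0 | 0.088,0.006,0.254,0,0 | 0.088,0.006,0.254,0,0 | 0.088,0.006,0.254,0,0 | 0.088,0.006,0.254,0,0 | 0.088,0.006,0.254,0,0")

```text
t: 2.7
eef_pos: [0.5606, -0.199, 0.2507]
ee_rot: [-3.141, -0.0, -0.18]
force: [0.1, -0.2, -1.0]
width: 0.0878
gripper_force: 0.0
```

```bash
python3 - <<'E'
from h import *
T,im=snap('w2'); goto([.595,-.379,.12],-.56)
E
```

```text
go [0.0659 0.1711 0.1307] turn 0.38 q6 1.4 t 2.8
```

View pics/w2.png

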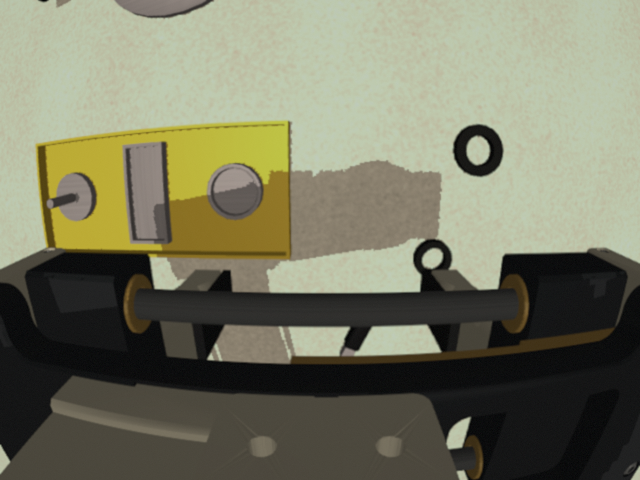

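```bash
python3 - <<'E'
from h import *
T1,T2=[np.load(f'pics/w{i}.npy') for i in(1,2)]
for k,a,b in(('foot',(264,185),(76,197)),('trough',(366,184),(147,193)),('cup',(462,186),(235,192)),('large',None,(478,150)),('small',None,(432,258))):
    r2=ray('wrist',b,T2)
    print(k, *[atz(*r,z).round(3) for r in ([ray('wrist',a,T1)] if a else [])+[r2] for z in(.01,)], *(tri([ray('wrist',a,T1),r2]) if a else ''))
goto([.595,-.379,.12],.8)
E
```

```text
foot [0.635 0.111 0.01 ] [0.635 0.111 0.01 ] [0.63481477 0.11159423 0.00872811] 0.00019472075808616457
trough [0.615 0.003 0.01 ] [0.616 0.003 0.01 ] [0.6156355  0.00266914 0.00988283] 0.0001818936018045041
cup [ 0.596 -0.105  0.01 ] [ 0.594 -0.104  0.01 ] [ 0.59515496 -0.10488435  0.01109704] 0.0007340929614916402
large [ 0.595 -0.38   0.01 ]
small [ 0.479 -0.31   0.01 ]
go [0.0659 0.1711 0.1307] turn -0.98 q6 1.4 t 2.8
```

To row units: -0.98 rad is -0.49.

Emit:
pendant(increments="0.088,0.066,0.171,0.1,-0.49 | 0.088,0.066,0.171,0.1,-0.49 | 0.088,0.066,0.171,0.1,-0.49 | 0.088,0.066,0.171,0.1,-0.49 | 0.088,0.066,0.171,0.1,-0.49 | 0.088,0.066,0.171,0.1,-0.49 | 0.088,0.066,0.171,0.1,-0.49 | 0.088,0.066,0.171,0.1,-0.49 | 0.088,0.066,0.171,0.1,-0.49 | 0.088,0.066,0.171,0.1,-0.49 | 0.088,0.066,0.171,0.16,-0.49")

```text
t: 3.67
eef_pos: [0.6001, -0.3822, 0.1178]
ee_rot: [3.127, -0.004, 0.797]
force: [2.1, -1.0, 0.9]
width: 0.0875
gripper_force: 0.0
```

```bash
python3 - <<'E'
from h import *
snap('w3'); goto([.595,-.3795,.0045],.8)
E
```

```text
go [0.     0.0017 0.0991] turn -0.005 q6 2.66 t 3.7
```

View pics/w3.png

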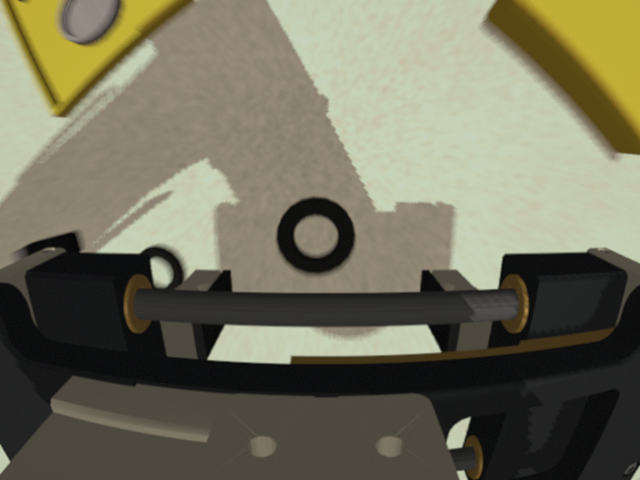

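Gasket ring centred at (316,235), between the fingers. Descending.

```bash
python3 -c "
from h import *
print(atz(*ray('wrist',(316,235),np.load('pics/w3.npy')),.014))"
```

```text
[ 0.59761322 -0.3789353   0.014     ]
```

Emit:
pendant(increments="0.088,0,0.002,0.04,0 | 0.088,0,0.002,0.08,0 | 0.088,0,0.002,0.099,0 | 0.088,0,0.002,0.099,0 | 0.088,0,0.002,0.099,0 | 0.05,0,0.002,0.099,0 | 0.05,0,0.002,0.099,0 | 0.05,0,0.002,0.099,0 | 0.05,0,0.002,0.099,0 | 0.05,0,0.002,0.099,0 | 0.05,0,0.002,0.099,0 | 0.05,0,0.002,0.099,0", clamp_n=15)

```text
t: 4.72
eef_pos: [0.5961, -0.3822, 0.011]
ee_rot: [3.141, -0.0, 0.798]
force: [-1.2, 2.6, 7.1]
width: 0.0578
gripper_force: 15.3
```

```bash
python3 -c "
from h import *
goto([.595,-.379,.13])"
```

```text
go [ 0.0016 -0.0029 -0.119 ] turn 0 q6 2.66 t 4.7
```

Grip is too high (z 0.011); reopen, lower and regrip.

Emit:
pendant(increments="0.075,0,0,0,0 | 0.075,0,0,0,0 | 0.075,0,0,0,0 | 0.075,0,0,0.007,0 | 0.075,0,0,0.007,0 | 0.075,0,0,0.007,0", clamp_n=15)

```text
t: 5.22
eef_pos: [0.5951, -0.3819, 0.0019]
ee_rot: [-3.14, 0.001, 0.798]
force: [-0.5, 0.1, 1.0]
width: 0.0749
gripper_force: 0.0
```

Emit:
pendant(increments="0.05,0,0,0,0 | 0.05,0,0,0,0 | 0.05,0,0,0,0 | 0.05,0,0,0,0 | 0.05,0,0,0,0 | 0.05,0,0,0,0", clamp_n=15)

```text
t: 5.72
eef_pos: [0.5957, -0.3821, 0.003]
ee_rot: [3.142, -0.0, 0.798]
force: [0.4, 0.5, -0.1]
width: 0.0587
gripper_force: 15.0
```

Emit:
pendant(increments="0.05,0,0,-0.04,0 | 0.05,0,0,-0.08,0 | 0.05,0,0,-0.12,0 | 0.05,0,0,-0.12,0 | 0.05,0,0,-0.12,0", clamp_n=15)

```text
t: 6.13
eef_pos: [0.5976, -0.3828, 0.1268]
ee_rot: [3.136, -0.003, 0.798]
force: [0.1, 0.1, -1.1]
width: 0.0586
gripper_force: 15.0
```

```bash
python3 -c "
from h import *
goto([.635,.1115,.123])"
```

```text
go [ 0.3801 -0.3181  0.0029] turn 0 q6 2.66 t 6.1
```

Emit:
pendant(increments="0.05,0.38,-0.318,0,0 | 0.05,0.38,-0.318,0,0 | 0.05,0.38,-0.318,0,0 | 0.05,0.38,-0.318,0,0 | 0.05,0.38,-0.318,0,0 | 0.05,0.38,-0.318,0,0 | 0.05,0.38,-0.318,0,0 | 0.05,0.38,-0.318,0,0 | 0.05,0.38,-0.318,0,0 | 0.05,0.38,-0.318,0,0 | 0.05,0.38,-0.318,0,0 | 0.05,0.38,-0.318,0,0 | 0.05,0.38,-0.318,0,0 | 0.05,0.38,-0.318,0,0 | 0.05,0.38,-0.318,0,0 | 0.05,0.38,-0.318,0,0", clamp_n=15)

```text
t: 7.47
eef_pos: [0.6327, 0.1109, 0.1222]
ee_rot: [-3.141, 0.001, 0.797]
force: [0.1, -0.6, 0.2]
width: 0.0586
gripper_force: 15.0
```

```bash
python3 -c "
from h import *
snap('w4');goto([.635,.1115,.020])"
```

```text
go [0.0021 0.001  0.1024] turn 0 q6 1.89 t 7.5
```

View pics/w4.png

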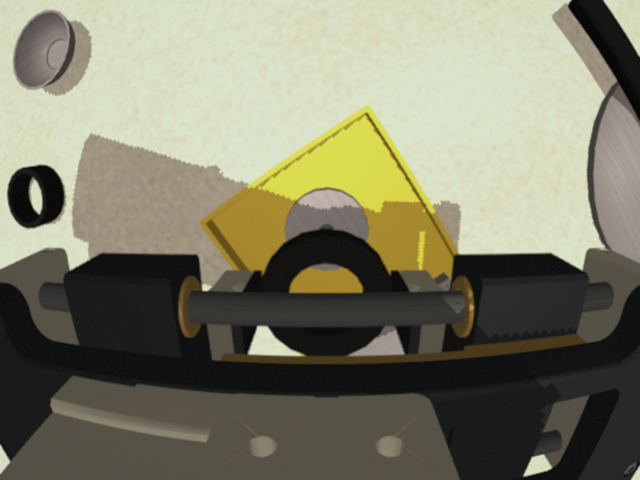

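Held ring spans columns 262–392, rows 230–355, centre about (327,292); foot below at (327,225).

```bash
python3 -c "
from h import *
T=np.load('pics/w4.npy')
P=atz(*ray('wrist',(327,292),T),.131);print(P,(np.linalg.inv(T)@np.r_[P,1]).round(4)); print(proj(T,[.635,.1115,.016]))"
```

```text
[0.63598452 0.1114399  0.131     ] [ 0.0027  0.002  -0.0088  1.    ]
[325.4997732  231.45987967]
```

Emit:
pendant(increments="0.05,0,0,0.04,0 | 0.05,0,0,0.075,0 | 0.05,0,0,0.1,0 | 0.05,0,0,0.102,0 | 0.05,0,0,0.102,0 | 0.05,0,0,0.102,0 | 0.075,0,0,0.102,0 | 0.075,0,0,0.102,0 | 0.075,0,0,0.102,0 | 0.075,0,0,0.102,0", clamp_n=15)

```text
t: 8.35
eef_pos: [0.6336, 0.1122, 0.0219]
ee_rot: [3.141, -0.001, 0.798]
force: [-0.0, 0.4, -0.3]
width: 0.0743
gripper_force: 0.0
```

Emit:
pendant(increments="0.075,0,0,-0.04,0 | 0.075,0,0,-0.08,0 | 0.075,0,0,-0.12,0 | 0.075,0,0,-0.12,0 | 0.075,0,0,-0.12,0")

```text
t: 8.77
eef_pos: [0.6349, 0.1129, 0.1448]
ee_rot: [3.139, -0.006, 0.799]
force: [-0.4, -0.4, -0.7]
width: 0.075
gripper_force: 0.0
```

```bash
python3 -c "
from h import *
snap('w5');goto([.479,-.31,.14])"
```

```text
go [-0.4103  0.1842  0.0015] turn 0 q6 1.89 t 8.8
```

View pics/w5.png

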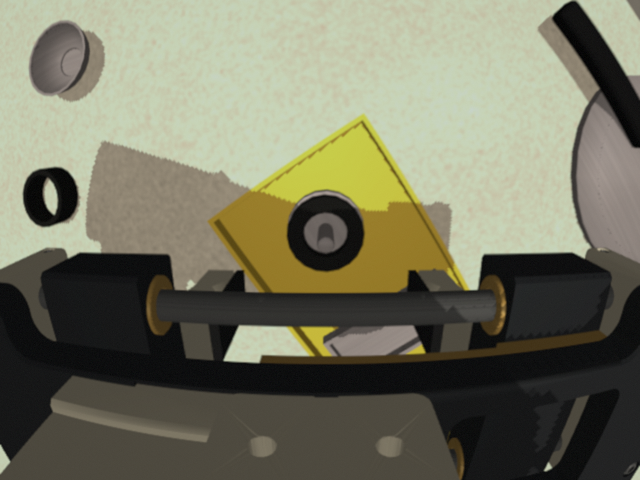

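Large gasket lies centred on the foot, round the post (325,232). On to the small gasket.

Emit:
pendant(increments="0.066,-0.41,0.184,0,0 | 0.066,-0.41,0.184,0,0 | 0.066,-0.41,0.184,0,0 | 0.066,-0.41,0.184,0,0 | 0.066,-0.41,0.184,0,0 | 0.066,-0.41,0.184,0,0 | 0.066,-0.41,0.184,0,0 | 0.066,-0.41,0.184,0,0 | 0.066,-0.41,0.184,0,0 | 0.066,-0.41,0.184,0,0 | 0.066,-0.41,0.184,0,0 | 0.066,-0.41,0.184,0,0 | 0.066,-0.41,0.184,0,0 | 0.066,-0.41,0.184,0,0 | 0.066,-0.41,0.184,0,0")

```text
t: 10.07
eef_pos: [0.4788, -0.3092, 0.1403]
ee_rot: [-3.141, 0.0, 0.799]
force: [-0.2, -0.0, 0.2]
width: 0.0659
gripper_force: 0.0
```

```bash
python3 -c "
from h import *
T,im=snap('w6');goto([.479,-.31,.0035])
cv2.imwrite('pics/w6b.png',im[100:400,80:560,::-1])"
```

```text
go [-0.0007  0.0008  0.137 ] turn 0 q6 2.6 t 10.1
```

View pics/w6.png

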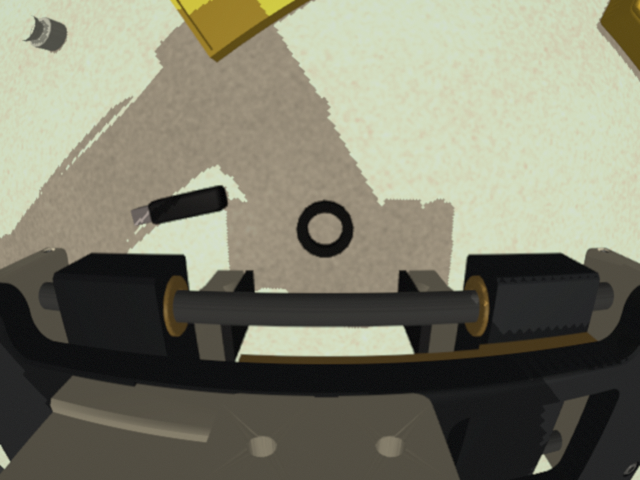

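Small gasket at (325,229), centred between fingers; handle from (133,216) to (226,197), clear of the left finger.

Emit:
pendant(increments="0.066,0,0.001,0.04,0 | 0.066,0,0.001,0.08,0 | 0.066,0,0.001,0.12,0 | 0.066,0,0.001,0.137,0 | 0.066,0,0.001,0.137,0 | 0.066,0,0.001,0.137,0 | 0.066,0,0.001,0.137,0 | 0.03,0,0.001,0.137,0 | 0.03,0,0.001,0.137,0 | 0.03,0,0.001,0.137,0 | 0.03,0,0.001,0.137,0 | 0.03,0,0.001,0.137,0 | 0.03,0,0.001,0.137,0", clamp_n=15)

```text
t: 11.2
eef_pos: [0.4797, -0.3108, 0.0041]
ee_rot: [3.141, -0.0, 0.798]
force: [0.8, 1.1, 1.8]
width: 0.0457
gripper_force: 15.0
```

```bash
python3 - <<'E'
from h import *
T=np.load('pics/w6.npy')
print(atz(*ray('wrist',(325,229),T),.014), atz(*ray('wrist',(133,216),T),.02), atz(*ray('wrist',(226,197),T),.02))
t6=ray('wrist',(325,229),T);t2=ray('wrist',(432,258),np.load('pics/w2.npy'));print(tri([t6,t2]))
E
```

```text
[ 0.47889941 -0.31022976  0.014     ] [ 0.37268291 -0.18843726  0.02      ] [ 0.44285568 -0.23749516  0.02      ]
(array([ 0.47821839, -0.31054112,  0.01047164]), np.float64(0.0002867085462502703))
```

Gripped (45.7 mm). Lift and go to the post.

Emit:
pendant(increments="0.03,0,0,-0.04,0 | 0.03,0,0,-0.08,0 | 0.03,0,0,-0.12,0 | 0.03,0,0,-0.12,0 | 0.03,0,0,-0.12,0", clamp_n=15)

```text
t: 11.62
eef_pos: [0.4811, -0.3113, 0.1269]
ee_rot: [3.136, -0.003, 0.798]
force: [-0.2, 0.2, -1.4]
width: 0.0456
gripper_force: 15.0
```

```bash
python3 -c "
from h import *
goto([.635,.1115,.123])"
```

```text
go [ 0.4102 -0.185   0.0041] turn 0 q6 2.6 t 11.6
```

Emit:
pendant(increments="0.03,0.411,-0.184,0,0 | 0.03,0.411,-0.184,0,0 | 0.03,0.411,-0.184,0,0 | 0.03,0.411,-0.184,0,0 | 0.03,0.411,-0.184,0,0 | 0.03,0.411,-0.184,0,0 | 0.03,0.411,-0.184,0,0 | 0.03,0.411,-0.184,0,0 | 0.03,0.411,-0.184,0,0 | 0.03,0.411,-0.184,0,0 | 0.03,0.411,-0.184,0,0 | 0.03,0.411,-0.184,0,0 | 0.03,0.411,-0.184,0,0 | 0.03,0.411,-0.184,0,0 | 0.03,0.411,-0.184,0,0 | 0.03,0.411,-0.184,0,0", clamp_n=15)

```text
t: 12.95
eef_pos: [0.6342, 0.1108, 0.1236]
ee_rot: [-3.141, 0.001, 0.797]
force: [-0.0, 0.1, -0.2]
width: 0.0458
gripper_force: 15.0
```

```bash
python3 -c "
from h import *
snap('w7');goto([.635,.1115,.035])"
```

```text
go [ 0.001  -0.      0.0889] turn 0 q6 1.89 t 13.0
```

View pics/w7.png

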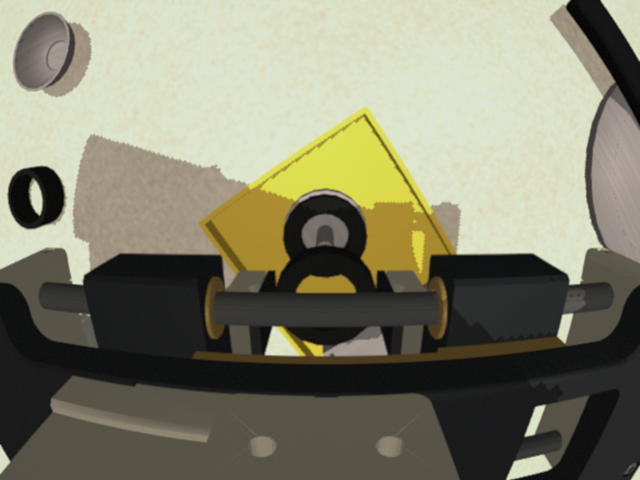

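Small ring held at about (326,296), large ring on the foot at (326,230): aligned. Lower and release.

Emit:
pendant(increments="0.03,0.001,0,0.04,0 | 0.03,0.001,0,0.07,0 | 0.03,0.001,0,0.087,0 | 0.03,0.001,0,0.089,0 | 0.03,0.001,0,0.089,0 | 0.03,0.001,0,0.089,0 | 0.066,0.001,0,0.089,0 | 0.066,0.001,0,0.089,0 | 0.066,0.001,0,0.089,0 | 0.066,0.001,0,0.089,0", clamp_n=15)

```text
t: 13.83
eef_pos: [0.6357, 0.1129, 0.0357]
ee_rot: [3.141, -0.001, 0.798]
force: [0.1, -0.3, -0.4]
width: 0.0642
gripper_force: 0.0
```

Emit:
pendant(increments="0.066,0,0,-0.04,0 | 0.066,0,0,-0.08,0 | 0.066,0,0,-0.12,0 | 0.066,0,0,-0.12,0 | 0.066,0,0,-0.12,0")

```text
t: 14.25
eef_pos: [0.637, 0.1135, 0.1587]
ee_rot: [3.139, -0.006, 0.798]
force: [-0.8, -0.3, -1.0]
width: 0.066
gripper_force: 0.0
```

```bash
python3 -c "
from h import *
snap('w8');goto([.408,-.213,.16],-.61)"
```

```text
go [-0.3924  0.0646 -0.0046] turn 1.408 q6 1.89 t 14.3
```

View pics/w8.png

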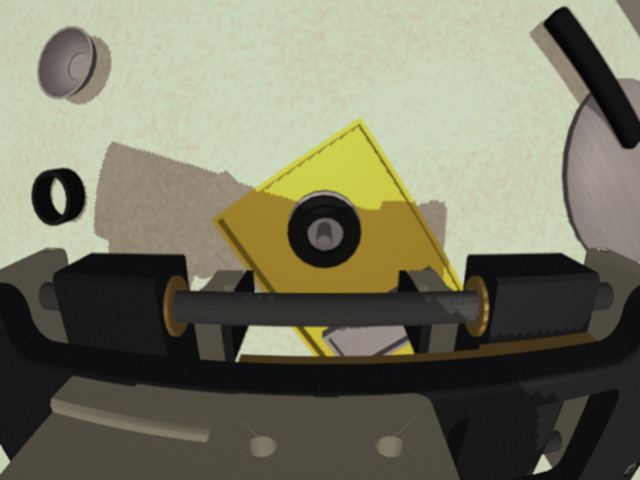

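Both gaskets are stacked on the post (324,229). On to the handle.

To row units: 1.408 rad is 0.704.

Emit:
pendant(increments="0.066,-0.392,0.065,0,0.704 | 0.066,-0.392,0.065,0,0.704 | 0.066,-0.392,0.065,0,0.704 | 0.066,-0.392,0.065,0,0.704 | 0.066,-0.392,0.065,0,0.704 | 0.066,-0.392,0.065,0,0.704 | 0.066,-0.392,0.065,0,0.704 | 0.066,-0.392,0.065,0,0.704 | 0.066,-0.392,0.065,0,0.704 | 0.066,-0.392,0.065,0,0.704 | 0.066,-0.392,0.065,0,0.704 | 0.066,-0.392,0.065,0,0.704 | 0.066,-0.392,0.065,0,0.704 | 0.066,-0.392,0.065,0,0.704 | 0.066,-0.392,0.065,0,0.704 | 0.066,-0.392,0.065,0,0.704 | 0.066,-0.392,0.065,0,0.704")

```text
t: 15.72
eef_pos: [0.4084, -0.213, 0.1547]
ee_rot: [3.141, 0.0, -0.608]
force: [0.6, 0.0, -0.3]
width: 0.0659
gripper_force: 0.0
```

```bash
python3 -c "
from h import *
T,im=snap('w9');goto([.407,-.213,.012],-.61)"
```

```text
go [-0.0011  0.0007  0.1427] turn 0.001 q6 1.01 t 15.8
```

View pics/w9.png

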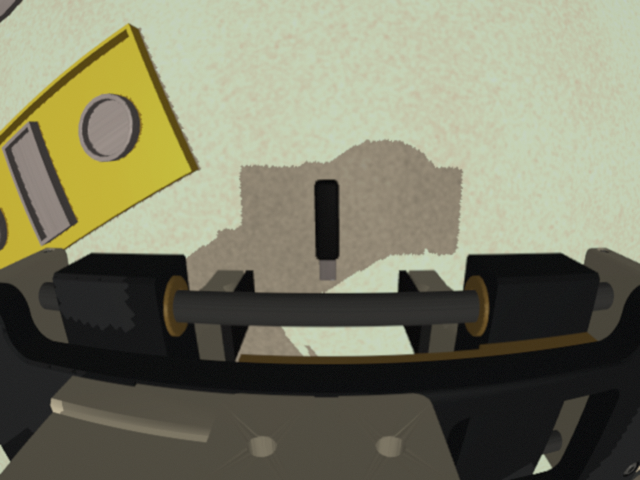

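Handle lies along the image column 327, rows 181 to 280 – aligned with the tool.

```bash
python3 - <<'E'
from h import *
T=np.load('pics/w9.npy'); Ti=np.linalg.inv(T)
for p in((327,181),(328,280)):
    P=atz(*ray('wrist',p,T),.021); print(P,(Ti@np.r_[P,1]).round(4))
E
```

```text
[ 0.43872702 -0.23576174  0.021     ] [0.0379 0.0013 0.1336 1.    ]
[ 0.37044192 -0.1892485   0.021     ] [-0.0447  0.0021  0.1337  1.    ]
```

Emit:
pendant(increments="0.066,0,0.001,0.04,0 | 0.066,0,0.001,0.08,0 | 0.066,0,0.001,0.12,0 | 0.066,0,0.001,0.142,0 | 0.066,0,0.001,0.142,0 | 0.066,0,0.001,0.142,0 | 0.066,0,0.001,0.142,0")

```text
t: 16.35
eef_pos: [0.4089, -0.2143, 0.0141]
ee_rot: [-3.141, -0.001, -0.609]
force: [-0.2, -0.1, 0.5]
width: 0.0659
gripper_force: 0.0
```

Emit:
pendant(increments="0.066,-0.003,0,0.002,0 | 0.0,-0.003,0,0.002,0 | 0.0,-0.003,0,0.002,0 | 0.0,-0.003,0,0.002,0 | 0.0,-0.003,0,0.002,0 | 0.0,-0.003,0,0.002,0 | 0.0,-0.003,0,0.002,0 | 0.0,-0.003,0,0.002,0 | 0.0,-0.003,0,0.002,0 | 0,-0.003,0,0.002,0", clamp_n=20)

```text
t: 17.18
eef_pos: [0.4053, -0.2125, 0.0109]
ee_rot: [3.142, 0.0, -0.61]
force: [0.3, 0.3, 0.6]
width: 0.0198
gripper_force: 20.0
```

Emit:
pendant(increments="0,0,0,-0.03,0 | 0,0,0,-0.06,0 | 0,0,0,-0.08,0 | 0,0,0,-0.08,0 | 0,0,0,-0.08,0")

```text
t: 17.6
eef_pos: [0.406, -0.2124, 0.0918]
ee_rot: [-3.14, -0.002, -0.61]
force: [-0.2, 1.0, -2.1]
width: 0.0197
gripper_force: 20.0
```

```bash
python3 -c "
from h import *
goto([.615,.003,.092],-.181)"
```

```text
go [ 0.048  -0.2963  0.0004] turn -0.429 q6 1.01 t 17.6
```

To row units: -0.429 rad is -0.2145.

Emit:
pendant(increments="0,0.048,-0.296,0,-0.2145 | 0,0.048,-0.296,0,-0.2145 | 0,0.048,-0.296,0,-0.2145 | 0,0.048,-0.296,0,-0.2145 | 0,0.048,-0.296,0,-0.2145 | 0,0.048,-0.296,0,-0.2145 | 0,0.048,-0.296,0,-0.2145 | 0,0.048,-0.296,0,-0.2145 | 0,0.048,-0.296,0,-0.2145 | 0,0.048,-0.296,0,-0.2145 | 0,0.048,-0.296,0,-0.2145 | 0,0.048,-0.296,0,-0.2145")

```text
t: 18.6
eef_pos: [0.613, 0.0019, 0.0902]
ee_rot: [3.141, 0.001, -0.182]
force: [-0.9, -2.0, -1.1]
width: 0.0197
gripper_force: 20.0
```

```bash
python3 -c "
from h import *
T,im=snap('w10');goto([.615,.003,.021],-.181)"
```

```text
go [ 0.0015 -0.0014  0.0696] turn -0.001 q6 1.07 t 18.6
```

View pics/w10.png

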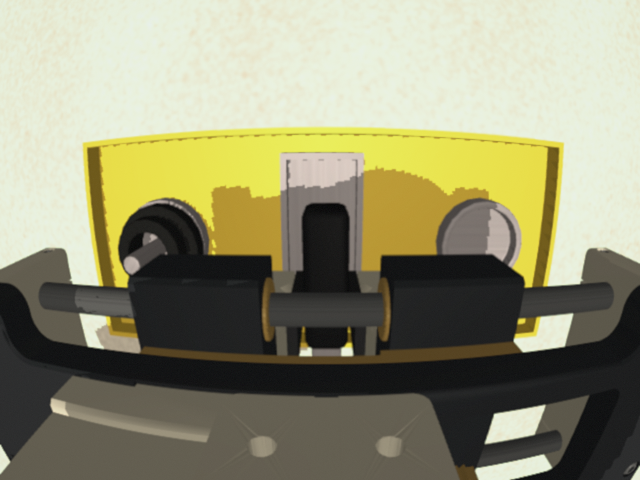

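Handle held over the trough, both centred (cols 326 vs 322). Lower and release.

Emit:
pendant(increments="0,0.001,-0.001,0.03,0 | 0,0.001,-0.001,0.055,0 | 0,0.001,-0.001,0.068,0 | 0,0.001,-0.001,0.07,0 | 0,0.001,-0.001,0.07,0 | 0,0.001,-0.001,0.07,0")

```text
t: 19.15
eef_pos: [0.6157, 0.0032, 0.0218]
ee_rot: [-3.141, -0.001, -0.181]
force: [-0.1, -0.3, -0.5]
width: 0.0197
gripper_force: 20.0
```

Emit:
pendant(increments="0.04,0,0,0,0 | 0.04,0,0,0,0 | 0.04,0,0,0,0 | 0.04,0,0,0,0 | 0.04,0,0,-0.03,0 | 0.04,0,0,-0.07,0 | 0.04,0,0,-0.11,0 | 0.04,0,0,-0.11,0 | 0.04,0,0,-0.11,0")

```text
t: 19.9
eef_pos: [0.6172, 0.0041, 0.1345]
ee_rot: [-3.139, -0.006, -0.18]
force: [-1.3, -0.2, -0.9]
width: 0.0399
gripper_force: 0.0
```

```bash
python3 -c "
from h import *
T,im=snap('w11');goto([.422,.012,.14],-.181)"
```

```text
go [-0.192   0.0268 -0.0081] turn 0.0 q6 1.07 t 19.9
```

View pics/w11.png

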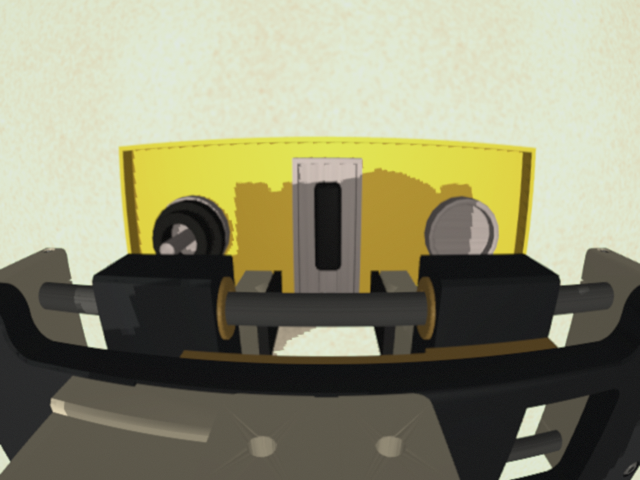

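Handle lies in the trough (327,225). Now the weight.

Emit:
pendant(increments="0.06,-0.192,0.027,-0.008,0 | 0.06,-0.192,0.027,-0.008,0 | 0.06,-0.192,0.027,-0.008,0 | 0.06,-0.192,0.027,-0.008,0 | 0.06,-0.192,0.027,-0.008,0 | 0.06,-0.192,0.027,-0.008,0 | 0.06,-0.192,0.027,-0.008,0 | 0.06,-0.192,0.027,-0.008,0")

```text
t: 20.62
eef_pos: [0.4218, 0.0116, 0.1388]
ee_rot: [3.141, -0.0, -0.18]
force: [0.8, 0.5, 1.2]
width: 0.06
gripper_force: 0.0
```

```bash
python3 -c "
from h import *
T,im=snap('w12');goto([.422,.012,.014],-.181)"
```

```text
go [-0.0002 -0.0004  0.1247] turn 0.0 q6 0.89 t 20.7
```

View pics/w12.png

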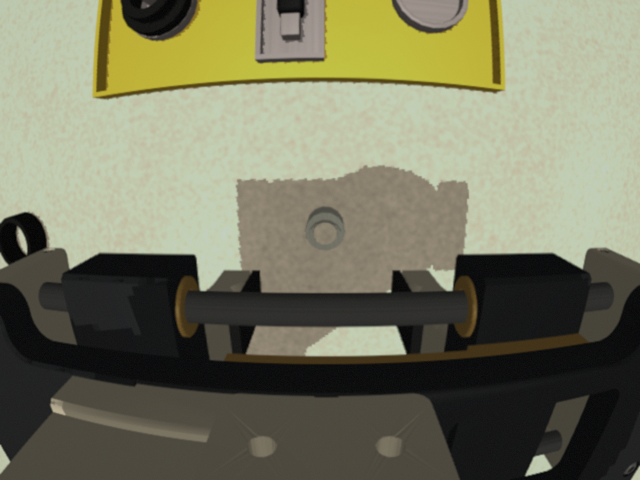

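Weight: knob top centre (325,235), base shoulder circle (324,227).

```bash
python3 - <<'E'
from h import *
T=np.load('pics/w12.npy')
print(atz(*ray('wrist',(325,235),T),.046),atz(*ray('wrist',(324,227),T),.026))
E
```

```text
[0.42585444 0.01055814 0.046     ] [0.42716175 0.01111565 0.026     ]
```

Emit:
pendant(increments="0.06,0,0,0.04,0 | 0.06,0,0,0.08,0 | 0.06,0,0,0.11,0 | 0.06,0,0,0.124,0 | 0.06,0,0,0.124,0 | 0.06,0,0,0.124,0 | 0.06,0,0,0.124,0")

```text
t: 21.25
eef_pos: [0.4226, 0.0117, 0.0153]
ee_rot: [3.142, -0.0, -0.181]
force: [0.3, -0.1, 0.3]
width: 0.0599
gripper_force: 0.0
```

Emit:
pendant(increments="0.06,0.003,0,0.001,0 | 0.0,0.003,0,0.001,0 | 0.0,0.003,0,0.001,0 | 0.0,0.003,0,0.001,0 | 0.0,0.003,0,0.001,0 | 0.0,0.003,0,0.001,0 | 0.0,0.003,0,0.001,0 | 0.0,0.003,0,0.001,0 | 0,0.003,0,0.001,0", clamp_n=20)

```text
t: 22.0
eef_pos: [0.4246, 0.011, 0.0141]
ee_rot: [-3.141, -0.0, -0.181]
force: [-1.7, 0.4, 5.8]
width: 0.0289
gripper_force: 20.0
```

Emit:
pendant(increments="0,0,0,-0.03,0 | 0,0,0,-0.06,0 | 0,0,0,-0.08,0 | 0,0,0,-0.08,0 | 0,0,0,-0.08,0")

```text
t: 22.42
eef_pos: [0.425, 0.0113, 0.0946]
ee_rot: [-3.14, -0.002, -0.181]
force: [-0.2, 0.4, -1.7]
width: 0.0291
gripper_force: 20.0
```

```bash
python3 -c "
from h import *
goto([.5955,-.1045,.095],-.181)"
```

```text
go [ 1.886e-01  8.320e-02 -1.000e-04] turn -0.0 q6 0.9 t 22.4
```

Emit:
pendant(increments="0,0.188,0.083,0,0 | 0,0.188,0.083,0,0 | 0,0.188,0.083,0,0 | 0,0.188,0.083,0,0 | 0,0.188,0.083,0,0 | 0,0.188,0.083,0,0 | 0,0.188,0.083,0,0 | 0,0.188,0.083,0,0 | 0,0.188,0.083,0,0 | 0,0.188,0.083,0,0")

```text
t: 23.25
eef_pos: [0.5936, -0.1039, 0.0937]
ee_rot: [3.142, 0.001, -0.18]
force: [-0.0, -0.6, -0.5]
width: 0.0292
gripper_force: 20.0
```

```bash
python3 -c "
from h import *
T,im=snap('w13');goto([.5955,-.1045,.0255],-.181)"
```

```text
go [0.0018 0.0004 0.0685] turn 0.001 q6 1.24 t 23.3
```

View pics/w13.png

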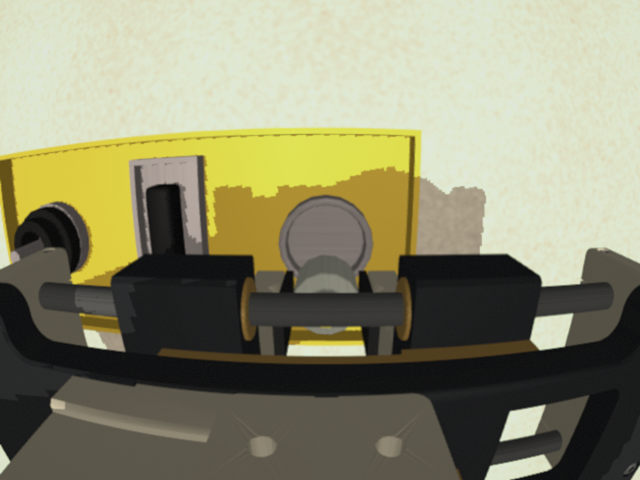

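Weight held upright in line with the cup (col 326). Lower and release.

Emit:
pendant(increments="0,0.001,0,0.03,0 | 0,0.001,0,0.055,0 | 0,0.001,0,0.067,0 | 0,0.001,0,0.069,0 | 0,0.001,0,0.069,0 | 0,0.001,0,0.069,0")

```text
t: 23.8
eef_pos: [0.5957, -0.1042, 0.0256]
ee_rot: [-3.141, -0.001, -0.18]
force: [-0.4, -0.4, -0.9]
width: 0.0289
gripper_force: 20.0
```

Emit:
pendant(increments="0,0,0,0.001,0 | 0.045,0,0,0.001,0 | 0.045,0,0,0.001,0 | 0.045,0,0,0.001,0 | 0.045,0,0,0.001,0 | 0.045,0,0,0.001,0")

```text
t: 24.3
eef_pos: [0.5956, -0.1047, 0.0241]
ee_rot: [-3.141, -0.0, -0.181]
force: [0.1, 0.0, -0.2]
width: 0.0445
gripper_force: 0.0
```

Emit:
pendant(increments="0.045,0,0,-0.03,0 | 0.045,0,0,-0.07,0 | 0.045,0,0,-0.11,0 | 0.045,-0.04,0,-0.13,0 | 0.045,-0.08,0,-0.13,0 | 0.045,-0.08,0,-0.13,0 | 0.045,-0.08,0,-0.13,0 | 0.045,-0.08,0,-0.13,0")

```text
t: 24.97
eef_pos: [0.5171, -0.0902, 0.1546]
ee_rot: [-3.141, -0.002, -0.18]
force: [-0.3, -0.2, -0.5]
width: 0.0453
gripper_force: 0.0
```

```bash
python3 -c "
from h import *
T,im=snap('w14')
t=arm.grab_frame('top')[:,:,::-1]; s=arm.grab_frame('scene')[:,:,::-1]
cv2.imwrite('pics/end.png',np.vstack([cv2.resize(im[100:340,:,::-1],(800,300)),np.hstack([cv2.resize(t[150:310,130:480],(400,300)),cv2.resize(s[220:340,190:430],(400,300))])]))"
```

```text
(no output)
```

View pics/end.png

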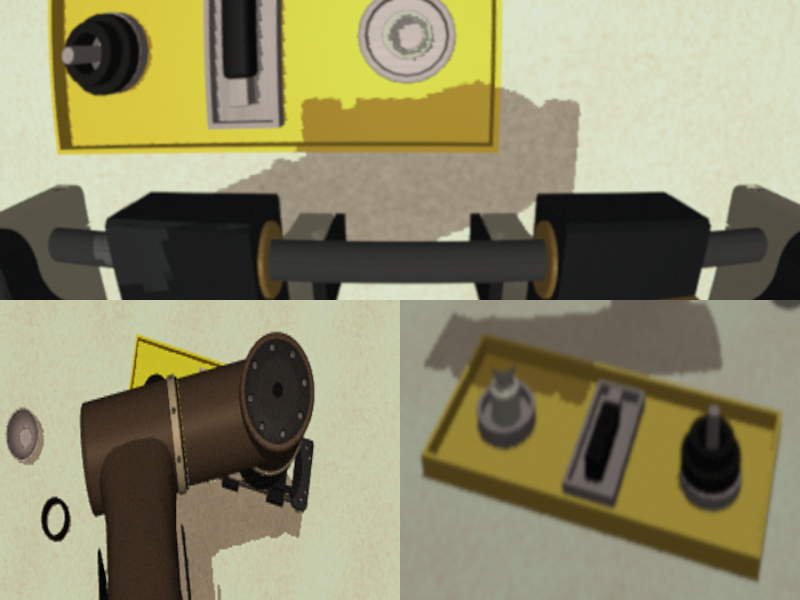

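All four parts are in place: the rings are stacked on the post, the handle lies in the trough and the weight stands centred in the cup.

```bash
python3 -c "
from station import arm
print(arm.job_done())"
```

```text
the job is handed in; nothing more can be done
None
```

I handed the job in at about 25 s of robot time: camera views taken just before showed both gaskets stacked on the post with the larger below, the weight upright in the cup and the handle flat in the trough; I left the collar, stopper and katori alone, and no verdict came back.

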